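# Glue a half-lapped rail and set it in the glue-up jig

### The job

Slide the half-lapped white rail, lap end first and lap face up, under the spout of the glue pump until it meets the stop, then press the red pump cap all the way down and let it spring back up. After that draw the rail out and slide its plain end under the blue bridge of the glue-up jig until it is fully home against the stop, lap face still up, and leave it lying there. Do not press the cap while the lap is not under the spout, and leave everything else on the bench where it is.

Things in the scene. Friction and masses are not known exactly. Their poses are not given: they have to be found in the camera images.
- rail: Half-lapped rail: white-painted softwood bar lying flat, loose, about 0.14 kg, 180 long (y) x 44 wide (x) x 30 mm high. Origin: centre of its underside. Its own -y end is the lap end: the last 50 mm are cut down to 15 mm thick (upper half removed, bare brown wood, a step on top). Its +y end is the plain end, full height.
- lap_mid (a point): Centre of the lap's upper face, on the rail, 25 mm from the lap end, 15 mm above the underside.
- rail_tail (a point): Middle of the lower edge of the rail's plain end (+90 mm in y of the rail).
- pump_station: Glue pump station, fixed; place and yaw vary. Origin: on the bench, middle of the stop face. Dark wooden plinth (110 wide in x, 24 mm high, y -90 to 0 mm), its +y face is the stop; on it a yellow bottle, 74 mm across, axis at y = -45 mm, with a red sprung cap. The rail slides in along the station's -y on the bench.
- spout_spot (a point): Point on the bench below the spout outlet, 25 mm in +y from the stop: where the lap's middle belongs. The spout (10 mm thick) moves with the cap: level arm 176 mm up reaching +y, then straight down to an outlet 75 mm above the bench (63 pressed).
- guide_mouth (a point): Point on the bench midway between the mouths of the station's two wooden guides, 80 mm in +y from the stop. The guides are 22 mm high and 52 mm apart inside from y = 0 to 60 mm, flaring to 72 mm apart at y = 80.
- bridge_top (a point): Centre of the top of the jig's blue bridge, which roofs the cheeks from y = -90 to 0 mm: 76 mm wide in x, underside 40 mm, top 52 mm above the bench.
- cap (a joint): Pump cap travel in m: 0 up, 0.012 fully down; spring, about 3 N to start and 8 N when fully down.
- cap_top (a point): Centre of the flat top of the red pump cap (46 mm across), 188 mm above the bench when up; press here straight down. Moves with the cap.
- jig: Glue-up jig, fixed; place and yaw vary. Origin: on the bench, middle of its stop face. Two plywood cheeks 40 mm high, 52 mm apart, from y = -90 to 0 mm, flaring to 72 mm apart at y = -110. The rail slides in along the jig's +y on the bench to a dark stop block (110 x 30 x 52 mm) at y = 0; about 90 mm of it, with the lap, stays outside.
- jig_stop (a point): Point on the bench at the middle of the jig's stop face (the jig's origin): where the rail's plain end belongs.
- plain_rail: Bystander: white bar like the rail, 180 x 44 x 30 mm, but without a lap at either end; the two may swap places. Origin: centre of underside.
- paint_tin: Bystander: upright steel paint tin with green label, 84 mm across, 100 mm high. Origin: centre of underside.
- hammer: Bystander: hammer lying on the bench.
- screwdriver: Bystander: screwdriver lying on the bench.
- screw_jar: Bystander: amber glass jar with steel lid, 66 mm across, 80 mm high. Origin: centre of underside.
- offcut: Bystander: wooden block 70 x 100 x 40 mm. Origin: centre of underside.
Not all that is in view belongs to the job. Several things look just like the jig: the one meant starts farthest to the robot's left.

How it is judged:
By the outcome, as a careful person would: the job done as asked, in the order asked, and still so for the second after the job is handed in, with the robot touching nothing.
It also fails if it takes over 72 s, if anything falls off the work surface, if the arm or the gripper's body presses on something with over 40 N, if the wrist force passes 120 N, or if a joint passes its speed limit or range.

### The arm

A 7-joint arm with a two-finger parallel gripper is mounted at the origin on the work surface. World frame = base frame: x ahead of the robot, y to its left, z up, the work surface at z = 0. Lengths are in m, angles in rad, forces in N, time in s.
With the tool pointing down it reaches from about 0.425 to 1.025 m from the base axis. Payload 9.4 kg.
Tool frame: the origin (TCP) lies on the centre line of the jaws, within the pads' length; the fingertips stand robot.finger_overhang ahead of it and the grasp point (between the pads) is the TCP (robot.finger_overhang is the distance from the TCP to the fingertips, in m); z points along the fingers, y is the line along which they close (so a half turn about z gives the same grasp; the last joint's range is limited). The gripper opens to 93 mm and grips with 3 to 60 N. Pads are 15 mm wide; open, the fingers measure 128 mm over their backs; the gripper's body (75 mm by 188 mm) begins 65 mm behind the grasp point.
Start: joints at [-1.405, 0.599, -0.003, 1.599, 0.002, 0.943, -0.08], TCP at [0.174, 0.704, 0.238] pointing down, gripper open.
Joint ranges: [-2.57, 2.57], [-0.35, 1.97], [-1.29, 1.29], [0.11, 2.56], [-1.05, 4.19], [0.11, 1.86], [-2.63, 2.63]. Speed limits (rad/s): [2.22, 2.22, 3.01, 3.01, 3.14, 3.14, 3.14].

### API

Orientations are given as a rotation vector (axis times angle).
In Python, from bench import readout, cams, workorder, robot gives the robot as it stands.
- The arm moves only by the tool apply_moves, never from a script. Its argument "moves" is a list of rows, each a list of 3 entries, a list of its own where there are three numbers: the finger opening in cm, from 0 to 9.3, then the shift along the tool's x, y, z in cm, then the turn about the tool's z in rad. A call has exactly 8 rows; each row shifts and turns the commanded pose from where the row before left it, along the tool's axes as they then stand; what a row does not reach is not made up. A row lasts 1/12 s, in which the tool goes at most 41.7 mm and 7.16 degrees, less where a joint would pass 70% of its speed; a pose out of reach is approached as far as the arm can. A call with a gripper value outside its range is refused whole. The fingers move at their own pace and stop on an object; the grip force is fixed at half the most. Time passes only in rows, so rows that do not move let the fingers close, or fill a call up. It gives the time, the measured TCP pose, the force, the opening and the grip force at its end, in the units of the state.
- readout.state(): the state, without advancing time (a new reading comes with each control period).
- cams.snapshot(name): name is "side" or "top" or "wrist"; returns a dict with "pixels" (400x640x3 uint8, red, green, blue), "intrinsics" (3x3 intrinsics, pixels), "eye" and "orientation" of the camera in the world; the wrist camera has in their place "hand_eye" (4x4, takes a point from camera to tool coordinates, whose origin is the TCP and whose axes are the flange's). Camera axes: x right, y up, looking along -z (the intrinsics and any distortion apply to the point x, -y, -z); pixel columns grow to the right and rows downward; lengths in m; the calibration is good to about 2 mm. A picture is of the moment at which its call begins: read the wrist's pose just before it. There is no depth.
- workorder.job_done(): hands the job in; it is judged then, once.
The state is a dict: "time": time; "q": joint angles; "joint_velocities": joint speeds; "joint_efforts": joint torques, N m; "tcp_pos": TCP position; "tcp_rot": TCP orientation; "contact_force": force on the tool from outside, world axes, zero at the start; "wrist_torque": the same for the moment, N m; "gripper_width": finger opening in m; "grasp_force": force on a finger pad.
Only numpy, scipy, OpenCV 4.12 (cv2) and the standard library are available. Lean on these libraries where they do the work, as an engineer would, in place of code of your own. Each camera call takes 0.05 s, during which the arm holds its last target. There are 200 camera calls.

## Working session

There is one attempt and no reset: what is moved stays moved. The work goes in short steps, Python scripts to look and compute and a tool call to move; the robot and the scene stay as the last step left them, time stands still between calls to the robot, and variables do not carry over. Pictures are saved under pics/ and viewed, at most 13 in all, crops included, and the job is handed in when it is done.

Besides the shell and the picture viewer there is one more tool, called after "Emit:" as a command line: name --argument value ..., lists and objects as JSON in quotes. apply_moves: Moves the arm, as the interface text tells. Its arguments: {"type":"object","properties":{"moves":{"type":"array","items":{"type":"array"}}},"required":["moves"]}

```bash
mkdir -p pics; ls
python3 - <<'E'
from bench import readout,cams,robot
import cv2,numpy as np
s=readout.state(); print(s); print(robot.finger_overhang)
for n in ("top","side"):
    d=cams.snapshot(n); cv2.imwrite(f"pics/{n}0.png",d["pixels"][:,:,::-1]); np.savez(f"{n}0.npz",**d)
    print({k:v for k,v in d.items() if k!="pixels"})
E
```

```text
pics
{'time': 0.0, 'q': array([-1.40469886,  0.60015275, -0.00254315,  1.6001042 ,  0.00179084,
        0.94288382, -0.07985473]), 'joint_velocities': array([ 0.00159341, -0.00039559, -0.00076266, -0.00116509,  0.00129775,
       -0.00150363,  0.00034052]), 'joint_efforts': array([ 1.50118808e-04, -7.65084529e+01,  1.49721947e+00, -2.52338684e+01,
       -5.24956360e-02,  1.69999874e-02,  1.64814273e-04]), 'tcp_pos': array([0.17420875, 0.70330159, 0.23674915]), 'tcp_rot': array([-3.80445441e-01, -3.11841747e+00,  2.42683383e-03]), 'contact_force': array([-0.08185117, -0.3188802 , -0.29345488]), 'wrist_torque': array([-0.06091172,  0.01408875, -0.00999226]), 'grasp_force': 0.0, 'gripper_width': 0.09297244035638136}
0.019
{'intrinsics': array([[376.12556373,   0.        , 318.09309222],
       [  0.        , 376.12556373, 200.09321573],
       [  0.        ,   0.        ,   1.        ]]), 'eye': array([ 0.40846172, -0.00447749,  1.19497462]), 'orientation': array([ 0.0929784 , -0.09385922, -1.59051951])}
{'intrinsics': array([[439.17648831,   0.        , 315.09682224],
       [  0.        , 439.17648831, 194.72272937],
       [  0.        ,   0.        ,   1.        ]]), 'eye': array([ 0.24374975, -0.70590113,  1.06251354]), 'orientation': array([ 0.67990403, -0.13574658, -0.40812587])}
```

View pics/top0.png

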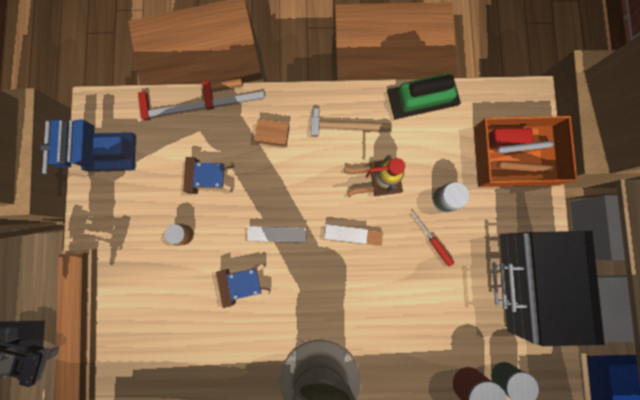

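View pics/side0.png

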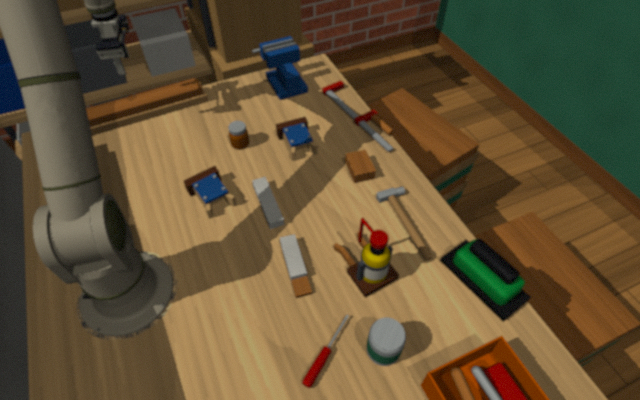

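The top view shows two white bars: (352,233), with a brown lap at its right end near (375,237), and (277,234), with no lap. The bar at (352,233) is the rail. Two blue jigs appear, at (207,175) and (242,285), and the leftmost in world +y is (207,175). The blue vise at (95,145) is not a jig. The pump is at (390,175), with its guides opening to the left.

```bash
cat > h.py <<'E'
import numpy as np,cv2
from scipy.spatial.transform import Rotation as R
from bench import readout,cams
def ray(d,uv,z,st=None):
    "pixels -> world points on plane z"
    uv=np.atleast_2d(np.asarray(uv,float)); K=d["intrinsics"]
    v=np.c_[(uv[:,0]-K[0,2])/K[0,0],-(uv[:,1]-K[1,2])/K[1,1],-np.ones(len(uv))]
    if "eye" in d: M=R.from_rotvec(d["orientation"]).as_matrix(); e=d["eye"]
    else:
        T=np.eye(4);T[:3,:3]=R.from_rotvec(st["tcp_rot"]).as_matrix();T[:3,3]=st["tcp_pos"]
        T=T@d["hand_eye"]; M=T[:3,:3]; e=T[:3,3]
    w=v@M.T
    return e+w*((z-e[2])/w[:,2])[:,None]
def delta(pos,yaw=None):
    "tool-frame shift (cm), turn (rad); yaw = world angle of closing axis (mod pi)"
    s=readout.state(); M=R.from_rotvec(s["tcp_rot"]).as_matrix()
    d=M.T@(np.array(pos)-s["tcp_pos"])*100
    y=np.arctan2(M[1,1],M[0,1]); t=None
    if yaw is not None: t=-((yaw-y+np.pi/2)%np.pi-np.pi/2)
    print("shift cm",d.round(2),"turn",t,"| tcp",s["tcp_pos"].round(4),"yaw",round(y,3),"q7",s["q"][6].round(2),"w",s["gripper_width"].round(4),"F",s["contact_force"].round(1),"t",s["time"])
def comps(m,amin=30):
    n,l,st,c=cv2.connectedComponentsWithStats(m.astype(np.uint8))
    return [(i,st[i,4],c[i].round(1)) for i in range(1,n) if st[i,4]>=amin],l
E
python3 - <<'E'
from h import *
d=dict(np.load("top0.npz")); p=d["pixels"]; hsv=cv2.cvtColor(p,cv2.COLOR_RGB2HSV)
for (n,(u,v),r,f,z) in [("rail",(352,233),35,lambda h:(h[...,1]<60)&(h[...,2]>110),.03),("jig",(207,175),30,lambda h:(h[...,0]>95)&(h[...,0]<130)&(h[...,1]>100),.052),("cap",(397,167),14,lambda h:((h[...,0]<6)|(h[...,0]>174))&(h[...,1]>150),.188)]:
    w=hsv[v-r:v+r,u-r:u+r]; cs,l=comps(f(w),20)
    i=max(cs,key=lambda c:c[1])[0]; q=np.argwhere(l==i)[:,::-1]+[u-r,v-r]
    P=ray(d,q,z)[:,:2]; rc=cv2.minAreaRect(P.astype(np.float32)*1000); print(n,len(q),q.mean(0),P.mean(0),rc)
for n,uv in [("guide ends",[(347,166),(349,192)]),("plinth",[(373,160),(403,160),(402,194),(373,194)]),("jigstop",[(186,158),(186,193),(197,158),(197,193)]),("tin",[(452,195)]),("lap",[(382,237)])]: print(n,ray(d,uv,.02)[:,:2].round(3).tolist())
delta([.55,-.05,.25],0)
b=np.hstack([cv2.resize(p[y:y+80,x:x+100][:,:,::-1],None,fx=4,fy=4,interpolation=2) for x,y in((160,140),(320,175))])
b=np.vstack([b,np.hstack([cv2.resize(p[y:y+60,x:x+100][:,:,::-1],None,fx=4,fy=4,interpolation=2) for x,y in((320,140),(240,205))])])
cv2.imwrite("pics/crop.png",b)
E
```

```text
rail 652 [345.56748466 233.55981595] [ 0.44144276 -0.08914265] ((441.4764099121094, -89.06352996826172), (131.22938537597656, 46.931236267089844), 82.04376983642578)
jig 589 [208.02207131 174.40067912] [0.63192181 0.33127588] ((633.2830200195312, 331.20745849609375), (87.47338104248047, 75.22454833984375), 88.74893951416016)
cap 217 [395.42396313 166.15207373] [ 0.61698269 -0.21905557] ((614.7523803710938, -217.27749633789062), (42.22254943847656, 52.289939880371094), 39.92784881591797)
guide ends [[0.656, -0.101], [0.572, -0.105]]
plinth [[0.673, -0.184], [0.671, -0.28], [0.562, -0.271], [0.564, -0.18]]
jigstop [[0.693, 0.412], [0.58, 0.409], [0.692, 0.377], [0.579, 0.375]]
tin [[0.555, -0.429]]
lap [[0.429, -0.203]]Traceback (most recent call last):
  File "<stdin>", line 8, in <module>
  File "h.py", line 20, in delta
    print("shift cm",d.round(2),"turn",t,"| tcp",s["tcp_pos"].round(4),"yaw",round(y,3),"q7",s["q"][6].round(2),"w",s["gripper_width"].round(4),"F",s["contact_force"].round(1),"t",s["time"])
                                                                                                                    ^^^^^^^^^^^^^^^^^^^^^^^^
AttributeError: 'float' object has no attribute 'round'
```

```bash
sed -i 's/s\["gripper_width"\].round(4)/round(float(s["gripper_width"]),4)/' h.py
python3 - <<'E'
from h import *
p=np.load("top0.npz")["pixels"]
delta([.50,-.07,.27],0.0)
delta([.55,.25,.27],0.0)
f=lambda x,y,h:cv2.resize(p[y:y+h,x:x+100][:,:,::-1],None,fx=4,fy=4,interpolation=2)
b=np.vstack([np.hstack([f(160,140,75),f(310,200,75)]),np.hstack([f(320,140,75),f(235,200,75)])])
cv2.imwrite("pics/crop.png",b)
d=cams.snapshot("wrist"); print(d["intrinsics"],d["hand_eye"])
E
```

```text
shift cm [-50.21 -67.24  -3.21] turn 1.328013348517113 | tcp [0.1742 0.7033 0.2368] yaw 1.328 q7 -0.08 w 0.0929 F [ 0.7  0.6 -0.7] t 0.1
shift cm [-47.37 -34.97  -3.26] turn 1.328013348517113 | tcp [0.1742 0.7033 0.2368] yaw 1.328 q7 -0.08 w 0.0929 F [ 0.7  0.6 -0.7] t 0.1
[[337.43305563   0.         317.3785277 ]
 [  0.         337.43305563 196.10303127]
 [  0.           0.           1.        ]] [[-3.22851760e-04  9.65788567e-01  2.59330559e-01  7.18251936e-02]
 [ 9.99999901e-01  2.32569038e-04  3.78818485e-04  4.33359931e-04]
 [ 3.05546304e-04  2.59330656e-01 -9.65788547e-01 -1.47424641e-01]
 [ 0.00000000e+00  0.00000000e+00  0.00000000e+00  1.00000000e+00]]
```

View pics/crop.png

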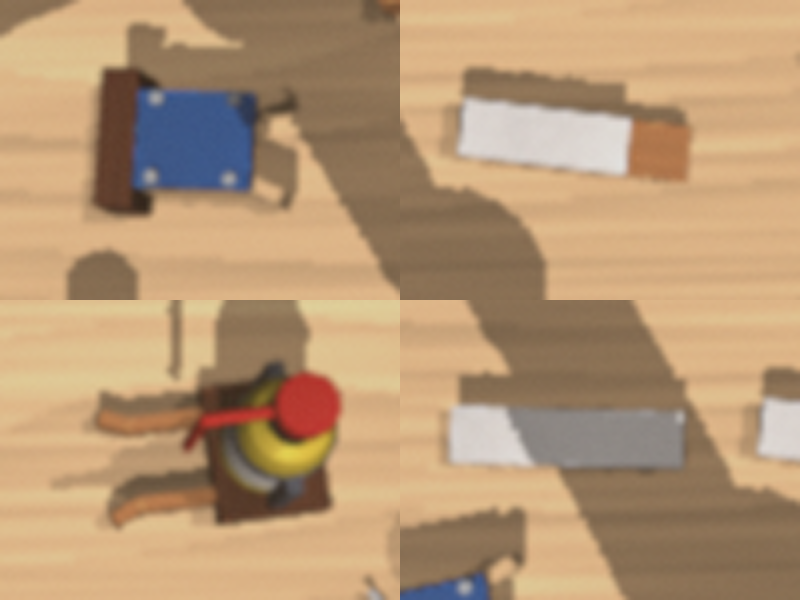

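Crops: the jig is at top left, with its stop on the left and its mouth on the right. The rail with the brown lap is at top right. The pump is at bottom left, with its guides opening left. The plain bar is at bottom right. My choice is confirmed: rail (352,233), not the bar at (277,234), and jig (207,175), not (242,285).

Run:
```python
from h import *
delta([.57,.34,.27],0.0)
```

```text
shift cm [-47.15 -25.76  -3.27] turn 1.3279788815364943 | tcp [0.1743 0.7034 0.237 ] yaw 1.328 q7 -0.08 w 0.093 F [0.1 0.7 0.6] t 0.15
```

Emit:
apply_moves --moves '[[9.3,[-3.4,-1.85,-0.23],0],[9.3,[-3.4,-1.85,-0.23],0],[9.3,[-3.4,-1.85,-0.23],0],[9.3,[-3.4,-1.85,-0.23],0],[9.3,[-3.4,-1.85,-0.23],0],[9.3,[-3.4,-1.85,-0.23],0],[9.3,[-3.4,-1.85,-0.23],0],[9.3,[-3.4,-1.85,-0.23],0]]'

```text
time: 0.82
tcp_pos: [0.4038, 0.4931, 0.256]
tcp_rot: [-0.38, -3.118, 0.0]
contact_force: [0.4, 0.0, 0.7]
gripper_width: 0.093
grasp_force: 0.0
```

Emit:
apply_moves --moves '[[9.3,[-3.4,-1.85,-0.23],0],[9.3,[-3.4,-1.85,-0.23],0],[9.3,[-3.4,-1.85,-0.23],0],[9.3,[-3.4,-1.85,-0.23],0],[9.3,[-3.4,-1.85,-0.23],0],[9.3,[-3.4,-1.85,-0.23],0],[9.3,[0,0,0],0.12],[9.3,[0,0,0],0.12]]'

```text
time: 1.48
tcp_pos: [0.5766, 0.3342, 0.2696]
tcp_rot: [0.768, 3.046, -0.001]
contact_force: [-0.7, 0.3, 0.7]
gripper_width: 0.0931
grasp_force: 0.0
```

Emit:
apply_moves --moves '[[9.3,[0,0,0],0.12],[9.3,[0,0,0],0.12],[9.3,[0,0,0],0.12],[9.3,[0,0,0],0.12],[9.3,[0,0,0],0.12],[9.3,[0,0,0],0.12],[9.3,[0,0,0],0.12],[9.3,[0,0,0],0.12]]'

```text
time: 2.15
tcp_pos: [0.5739, 0.3379, 0.2696]
tcp_rot: [-2.082, -2.353, 0.001]
contact_force: [-0.3, -0.2, -0.5]
gripper_width: 0.0931
grasp_force: 0.0
```

Emit:
apply_moves --moves '[[9.3,[0,0,0],0.12],[9.3,[0,0,0],0],[9.3,[0,0,0],0],[9.3,[0,0,0],0],[9.3,[0,0,0],0],[9.3,[0,0,0],0],[9.3,[0,0,0],0],[9.3,[0,0,0],0]]'

```text
time: 2.82
tcp_pos: [0.5742, 0.3378, 0.2699]
tcp_rot: [-2.212, -2.231, -0.0]
contact_force: [0.1, -0.3, 0.7]
gripper_width: 0.0927
grasp_force: 0.0
```

Run:
```python
from h import *
s=readout.state(); d=cams.snapshot("wrist"); np.savez("w1.npz",s=s,d=d)
cv2.imwrite("pics/w1.png",d["pixels"][:,:,::-1])
delta([.50,-.10,.27],0.0)
```

```text
shift cm [-4.371e+01 -7.780e+00 -2.000e-02] turn 0.008309771003037758 | tcp [0.5742 0.3378 0.2699] yaw 0.008 q7 -0.38 w 0.0931 F [-0.5 -0.6  0.7] t 2.8667
```

View pics/w1.png

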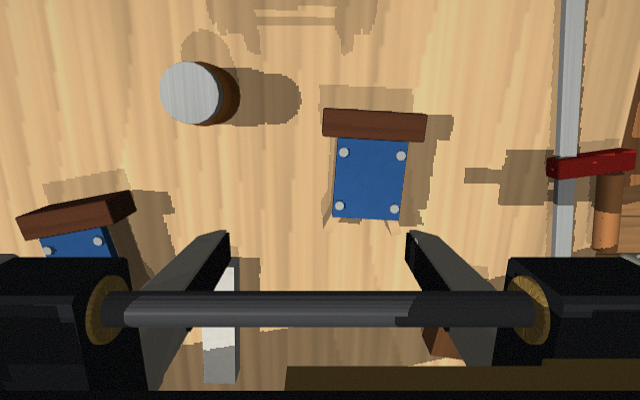

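The wrist view shows the chosen jig, with its bridge corners at about (336,138), (408,143), (404,220) and (331,216), its stop above and its mouth below. I'll measure it and move towards the pump.

```bash
cat >> h.py <<'E'
def wrist():
    s=readout.state(); return s,cams.snapshot("wrist")
def rect(s,d,m,z,win):
    "rect (m, deg) of biggest component of mask in win=(u0,v0,u1,v1), on plane z"
    k=np.zeros_like(m,dtype=np.uint8); k[win[1]:win[3],win[0]:win[2]]=m[win[1]:win[3],win[0]:win[2]]
    c=max(cv2.findContours(k,0,1)[0],key=cv2.contourArea)[:,0]
    P=ray(d,c,z,s)[:,:2]; r=cv2.minAreaRect((P*1000).astype(np.float32)); print("rect",np.round(r[0],1),np.round(r[1],1),round(r[2],2),"box px-mm",cv2.boxPoints(r).round(0).tolist())
    return P,r
E
python3 - <<'E'
from h import *
z=np.load("w1.npz",allow_pickle=True); s=z["s"].item(); d=z["d"].item(); h=cv2.cvtColor(d["pixels"],cv2.COLOR_RGB2HSV)
rect(s,d,(h[...,0]>95)&(h[...,0]<130)&(h[...,1]>120),.052,(310,120,430,235))
print(ray(d,[(323,136),(427,141)],.052,s))
delta([.50,-.09,.27],0.0)
E
```

```text
rect [630.7 330.9] [89.2 75.9] 87.06 box px-mm [[591.0, 288.0], [666.0, 284.0], [671.0, 373.0], [595.0, 377.0]]
[[0.57979061 0.3783796  0.052     ]
 [0.69152269 0.37399003 0.052     ]]
shift cm [-4.271e+01 -7.770e+00 -2.000e-02] turn 0.008309771003037758 | tcp [0.5742 0.3378 0.2699] yaw 0.008 q7 -0.38 w 0.0931 F [-0.5 -0.6  0.7] t 2.8667
```

Emit:
apply_moves --moves '[[9.3,[-4.0,-0.7,0],0],[9.3,[-4.0,-0.7,0],0],[9.3,[-4.0,-0.7,0],0],[9.3,[-4.0,-0.7,0],0],[9.3,[-4.0,-0.7,0],0],[9.3,[-4.0,-0.7,0],0],[9.3,[-4.0,-0.7,0],0],[9.3,[-4.0,-0.7,0],0]]'

```text
time: 3.53
tcp_pos: [0.52, 0.0157, 0.2701]
tcp_rot: [2.212, 2.231, 0.001]
contact_force: [0.5, -0.0, 0.6]
gripper_width: 0.0931
grasp_force: 0.0
```

Emit:
apply_moves --moves '[[9.3,[-4.0,-0.7,0],0],[9.3,[-4.0,-0.7,0],0],[9.3,[0,0,0],0],[9.3,[0,0,0],0],[9.3,[0,0,0],0],[9.3,[0,0,0],0],[9.3,[0,0,0],0],[9.3,[0,0,0],0]]'

```text
time: 4.2
tcp_pos: [0.5076, -0.0614, 0.2697]
tcp_rot: [-2.21, -2.233, 0.0]
contact_force: [-0.6, 0.6, 0.0]
gripper_width: 0.0927
grasp_force: 0.0
```

Run:
```python
from h import *
s,d=wrist(); np.savez("w2.npz",s=s,d=d)
cv2.imwrite("pics/w2.png",d["pixels"][:,:,::-1])
delta([.50,-.09,.27],0.0)
```

```text
shift cm [-2.84 -0.78 -0.03] turn 0.010032327410280928 | tcp [ 0.5075 -0.0615  0.2697] yaw 0.01 q7 0.24 w 0.0928 F [-0.4 -0.4 -0.1] t 4.25
```

View pics/w2.png

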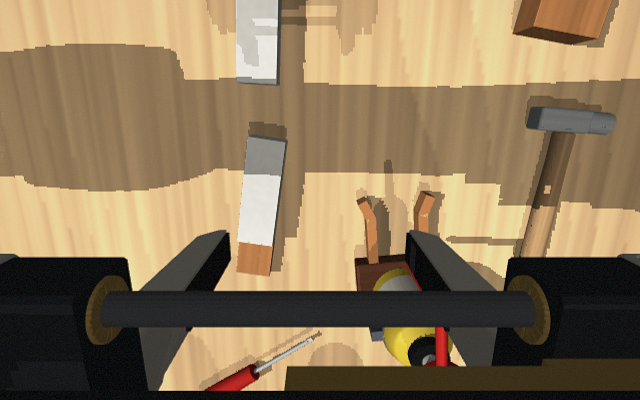

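Run:
```python
from h import *
z=np.load("w2.npz",allow_pickle=True); s=z["s"].item(); d=z["d"].item(); h=cv2.cvtColor(d["pixels"],cv2.COLOR_RGB2HSV)
w=(h[...,1]<50)&(h[...,2]>90)
P,r=rect(s,d,w,.030,(225,120,300,260))
print(ray(d,[(248,136),(286,139)],.03,s).round(4).tolist(), ray(d,[(241,243),(274,246)],.03,s).round(4).tolist(), ray(d,[(236,273),(267,276)],.015,s).round(4).tolist())
delta([.50,-.17,.27],0.0)
```

```text
rect [439.6 -90.4] [130.   43.7] 81.76 box px-mm [[409.0, -152.0], [452.0, -158.0], [471.0, -29.0], [427.0, -23.0]]
[[0.4284, -0.0235, 0.03], [0.4714, -0.0264, 0.03]] [[0.4141, -0.1542, 0.03], [0.4547, -0.1578, 0.03]] [[0.4018, -0.2032, 0.015], [0.4425, -0.2071, 0.015]]
shift cm [-10.84  -0.86  -0.03] turn 0.010032327410280928 | tcp [ 0.5075 -0.0615  0.2697] yaw 0.01 q7 0.24 w 0.0928 F [-0.4 -0.4 -0.1] t 4.25
```

Emit:
apply_moves --moves '[[9.3,[-3.7,-0.3,0],0],[9.3,[-3.7,-0.3,0],0],[9.3,[-3.7,-0.3,0],0],[9.3,[0,0,0],0],[9.3,[0,0,0],0],[9.3,[0,0,0],0],[9.3,[0,0,0],0],[9.3,[0,0,0],0]]'

```text
time: 4.92
tcp_pos: [0.4995, -0.1721, 0.2697]
tcp_rot: [-2.209, -2.233, -0.0]
contact_force: [-0.1, -0.2, -0.2]
gripper_width: 0.0928
grasp_force: 0.0
```

Run:
```python
from h import *
s,d=wrist(); np.savez("w3.npz",s=s,d=d)
cv2.imwrite("pics/w3.png",cv2.resize(d["pixels"][60:260,260:560,::-1],None,fx=2.6,fy=2.6))
```

```text
(no output)
```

View pics/w3.png

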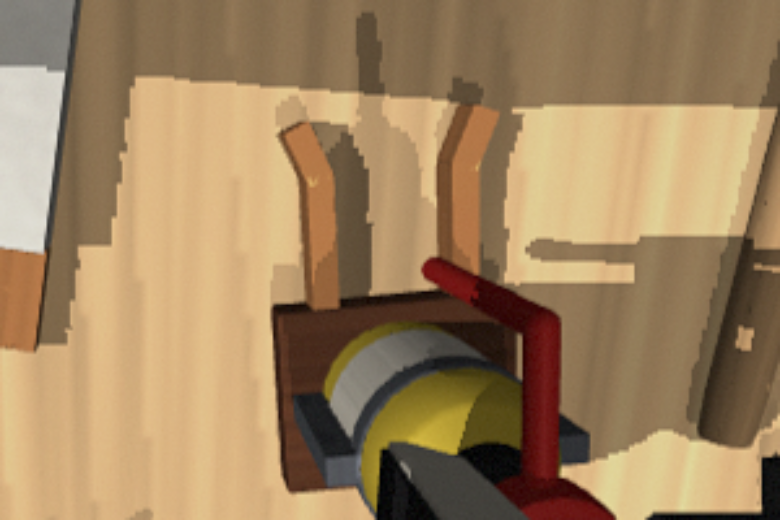

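Run:
```python
from h import *
z=np.load("w3.npz",allow_pickle=True); s=z["s"].item(); d=z["d"].item()
f=lambda p,zz:ray(d,np.array(p)/2.6+[260,60],zz,s)[:,:2].round(4).tolist()
print("plinth",f([(275,308),(290,490)],.024))
print("L outer-bottom/mid/inner", f([(281,133),(303,185),(308,308)],.022),f([(308,122),(333,178),(339,305)],.022))
print("R a",f([(440,157),(441,255)],.0),"b",f([(453,160),(454,255)],.022),"right",f([(498,112),(481,165),(479,270)],.022), "mouth",f([(470,107)],.022))
h=cv2.cvtColor(d["pixels"],cv2.COLOR_RGB2HSV)
# cap by top and side
for n,win in (("top",(380,155,412,185)),("side",(360,225,395,252))):
    t=dict(np.load(n+"0.npz")); hh=cv2.cvtColor(t["pixels"],cv2.COLOR_RGB2HSV)
    m=((hh[...,0]<6)|(hh[...,0]>174))&(hh[...,1]>150); k=np.zeros(m.shape,np.uint8); k[win[1]:win[3],win[0]:win[2]]=m[win[1]:win[3],win[0]:win[2]]
    k=cv2.morphologyEx(k,cv2.MORPH_OPEN,np.ones((7,7),np.uint8)); c=max(cv2.findContours(k,0,1)[0],key=cv2.contourArea)
    print(n,cv2.minEnclosingCircle(c),cv2.boundingRect(c),ray(t,[cv2.minEnclosingCircle(c)[0]],.188))
```

```text
plinth [[0.5571, -0.1832], [0.5686, -0.2731]]
L outer-bottom/mid/inner [[0.5563, -0.1056], [0.5671, -0.1279], [0.5725, -0.1835]] [[0.5678, -0.1008], [0.5802, -0.1247], [0.5867, -0.1819]]
R a [[0.6338, -0.116], [0.6387, -0.1616]] b [[0.6325, -0.1163], [0.6372, -0.1583]] right [[0.65, -0.0958], [0.6451, -0.1184], [0.6493, -0.1651]] mouth [[0.6377, -0.0938]]
top ((396.0833435058594, 166.5), 8.251774787902832) (389, 159, 15, 15) [[ 0.61596572 -0.22080469  0.188     ]]
side ((377.5, 239.5), 10.12432861328125) (371, 231, 16, 18) [[ 0.60859834 -0.23352688  0.188     ]]
```

The crop shows the plinth's left edge, both guides (inner edges at about (336,178→305) and (440,157→255)) and the red spout. That puts the station stop at about (0.613,-0.177) with its +y at 96.6°, and the cap at about (0.618,-0.222). The rail's centre is about (0.436,-0.115) at 81.8°. Next I'll grasp the rail 45 mm toward its plain end.

Run:
```python
from h import *
delta([.4424,-.0706,.022],-.1438)
```

```text
shift cm [10.22 -5.6  24.78] turn 0.1541893424052665 | tcp [ 0.4995 -0.1723  0.2698] yaw 0.01 q7 0.47 w 0.0929 F [-0.1  1.1  1.3] t 4.9667
```

Emit:
apply_moves --moves '[[9.3,[3.4,-1.87,0],0],[9.3,[3.4,-1.87,0],0],[9.3,[3.42,-1.86,0],0],[9.3,[0,0,2],0.077],[9.3,[0,0,3],0.077],[9.3,[0,0,3],0],[9.3,[0,0,3],0],[9.3,[0,0,3],0]]'

```text
time: 5.63
tcp_pos: [0.4426, -0.0708, 0.1288]
tcp_rot: [2.374, 2.056, 0.001]
contact_force: [0.9, 0.8, -0.5]
gripper_width: 0.0928
grasp_force: 0.0
```

Run:
```python
from h import *
delta([.4424,-.0706,.022],-.1438)
```

```text
shift cm [ 0.02 -0.04 10.68] turn 0.00024125021292764615 | tcp [ 0.4426 -0.0708  0.1288] yaw -0.144 q7 0.31 w 0.0928 F [ 0.9  0.8 -0.5] t 5.6333
```

Emit:
apply_moves --moves '[[9.3,[0,0,2.5],0],[9.3,[0,0,2.5],0],[9.3,[0,0,2.5],0],[9.3,[0,0,2.0],0],[9.3,[0,0,1.1],0],[9.3,[0,0,0],0],[3.5,[0,0,0],0],[3.5,[0,0,0],0]]'

```text
time: 6.3
tcp_pos: [0.4428, -0.0713, 0.0284]
tcp_rot: [-2.376, -2.054, -0.001]
contact_force: [0.0, -1.0, 0.8]
gripper_width: 0.0836
grasp_force: 0.0
```

Emit:
apply_moves --moves '[[3.5,[0,0,0],0],[3.5,[0,0,0],0],[3.5,[0,0,0],0],[3.5,[0,0,0],0],[3.5,[0,0,0],0],[3.5,[0,0,0],0],[3.5,[0,0,-1],0],[3.5,[0,0,-2],0]]'

```text
time: 6.97
tcp_pos: [0.4417, -0.0718, 0.0569]
tcp_rot: [-2.375, -2.05, 0.003]
contact_force: [0.2, -0.2, -1.6]
gripper_width: 0.044
grasp_force: 30.0
```

Run:
```python
from h import *
delta([.5860,.0562,.06],.115)
```

```text
shift cm [14.77 12.4  -0.35] turn -0.26158487655931095 | tcp [ 0.4417 -0.0718  0.0569] yaw -0.147 q7 0.57 w 0.044 F [ 0.2 -0.2 -1.6] t 6.9667
```

Emit:
apply_moves --moves '[[3.5,[2.46,2.07,0],0],[3.5,[2.46,2.07,0],0],[3.5,[2.46,2.07,0],0],[3.5,[2.46,2.07,0],0],[3.5,[2.46,2.06,0],0],[3.5,[2.46,2.06,0],0],[3.5,[0,0,0],-0.09],[3.5,[0,0,0],-0.09]]'

```text
time: 7.63
tcp_pos: [0.5876, 0.0588, 0.0572]
tcp_rot: [-2.174, -2.266, -0.0]
contact_force: [-0.6, -0.9, -2.3]
gripper_width: 0.044
grasp_force: 30.0
```

Emit:
apply_moves --moves '[[3.5,[0,0,0],-0.08],[3.5,[0,0,0],0],[3.5,[0,0,0],0],[3.5,[0,0,0],0],[3.5,[0,0,0],0],[3.5,[0,0,0],0],[3.5,[0,0,0],0],[3.5,[0,0,0],0]]'

```text
time: 8.3
tcp_pos: [0.5867, 0.0563, 0.0579]
tcp_rot: [-2.091, -2.343, -0.001]
contact_force: [0.6, -0.3, -2.2]
gripper_width: 0.0438
grasp_force: 30.0
```

Run:
```python
from h import *
delta([.5860,.0562,.027],.115)
t=cams.snapshot("top"); s,d=wrist(); np.savez("w4.npz",s=s,d=d,t=t)
a=cv2.resize(t["pixels"][140:215,310:430,::-1],(480,300),interpolation=2); b=cv2.resize(d["pixels"][:,:,::-1],(480,300))
cv2.imwrite("pics/w4.png",np.vstack([a,b]))
```

```text
shift cm [-0.01 -0.07  3.09] turn -0.0013904017815633551 | tcp [0.5867 0.0563 0.0579] yaw 0.114 q7 0.47 w 0.0438 F [ 0.6 -0.3 -2.2] t 8.3
```

View pics/w4.png

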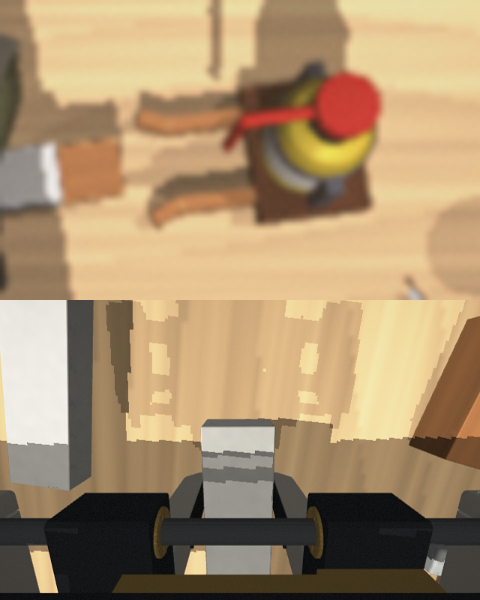

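The rail's lap end lines up with the guide mouth; the lap axis is at crop (122,168) and the channel midline at about (150,166). I'll lower it and slide it in.

Emit:
apply_moves --moves '[[3.5,[0,0,1.5],0],[3.5,[0,0,1.0],0],[3.5,[0,0,0.45],0],[3.5,[0,0,0],0],[3.5,[-1.2,0,0],0],[3.5,[-1.2,0,0],0],[3.5,[-1.2,0,0],0],[3.5,[-1.2,0,0],0]]'

```text
time: 9.07
tcp_pos: [0.5923, 0.0064, 0.0285]
tcp_rot: [-2.092, -2.343, -0.0]
contact_force: [-0.2, -0.3, -1.3]
gripper_width: 0.0437
grasp_force: 30.0
```

Run:
```python
from h import *
delta([.5975,-.0431,.028],.115)
```

```text
shift cm [-4.98 -0.04  0.04] turn -0.002168298137187108 | tcp [0.5923 0.0064 0.0285] yaw 0.113 q7 0.55 w 0.0437 F [-0.2 -0.3 -1.3] t 9.0667
```

Emit:
apply_moves --moves '[[3.5,[-1.0,0,0.05],0],[3.5,[-1.0,0,0.05],0],[3.5,[-1.0,0,0],0],[3.5,[-0.8,0,0],0],[3.5,[-0.4,0,0],0],[3.5,[0,0,0],0],[3.5,[0,0,0],0],[3.5,[0,0,0],0]]'

```text
time: 9.73
tcp_pos: [0.5972, -0.0338, 0.0275]
tcp_rot: [-2.092, -2.344, -0.0]
contact_force: [1.0, -3.7, 3.6]
gripper_width: 0.0431
grasp_force: 30.0
```

Emit:
apply_moves --moves '[[3.5,[-0.2,0,0],0],[3.5,[-0.2,0,0],0],[3.5,[-0.1,0,0],0],[3.5,[-0.1,0,0],0],[3.5,[0,0,0],0],[3.5,[0,0,0],0],[3.5,[0,0,0],0],[3.5,[0,0,0],0]]'

```text
time: 10.4
tcp_pos: [0.5975, -0.0363, 0.0275]
tcp_rot: [-2.086, -2.344, -0.003]
contact_force: [0.3, 3.7, 6.9]
gripper_width: 0.0439
grasp_force: 30.0
```

Run:
```python
from h import *
delta([.5975,-.0431,.028],.115)
t=cams.snapshot("top"); sd=cams.snapshot("side"); np.savez("w5.npz",t=t,sd=sd)
a=cv2.resize(t["pixels"][140:215,320:420,::-1],(640,480),interpolation=2); b=cv2.resize(sd["pixels"][210:300,320:410,::-1],(480,480),interpolation=2)
cv2.imwrite("pics/w5.png",cv2.resize(np.hstack([a,b]),(800,343)))
```

```text
shift cm [-0.67 -0.08 -0.05] turn 0.0014346779849039315 | tcp [ 0.5975 -0.0363  0.0275] yaw 0.116 q7 0.61 w 0.0439 F [0.3 3.7 6.9] t 10.4
```

View pics/w5.png

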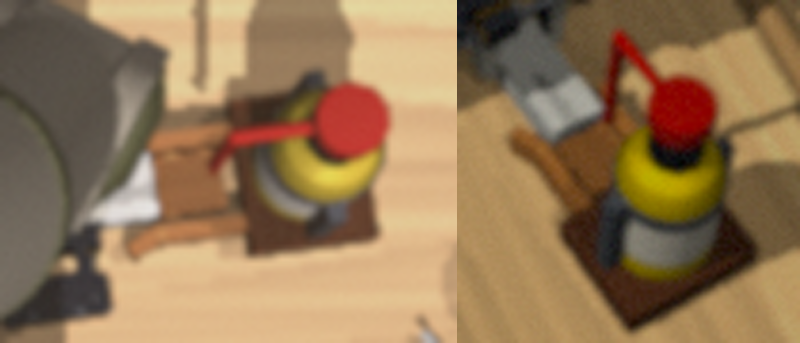

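Emit:
apply_moves --moves '[[3.5,[-0.3,0,-0.05],0],[3.5,[-0.2,0,0],0],[3.5,[-0.2,0,0],0],[3.5,[0,0,0],0],[3.5,[0,0,0],0],[3.5,[0,0,0],0],[3.5,[0,0,0],0],[3.5,[0,0,0],0]]'

```text
time: 11.17
tcp_pos: [0.5983, -0.0461, 0.0277]
tcp_rot: [-2.09, -2.343, -0.0]
contact_force: [-0.1, 0.6, -1.4]
gripper_width: 0.0437
grasp_force: 30.0
```

Emit:
apply_moves --moves '[[3.5,[-0.1,0,0.03],0],[3.5,[-0.1,0,0],0],[3.5,[-0.1,0,0],0],[3.5,[-0.1,0,0],0],[3.5,[0,0,0],0],[3.5,[0,0,0],0],[3.5,[0,0,0],0],[3.5,[0,0,0],0]]'

```text
time: 11.83
tcp_pos: [0.5983, -0.0463, 0.0275]
tcp_rot: [-2.085, -2.342, -0.004]
contact_force: [-0.3, 11.0, 4.0]
gripper_width: 0.0437
grasp_force: 30.0
```

Emit:
apply_moves --moves '[[3.5,[0.3,0,0],0],[3.5,[0,0,0],0],[9.3,[0,0,0],0],[9.3,[0,0,0],0],[9.3,[0,0,0],0],[9.3,[0,0,0],0],[9.3,[0,0,0],0],[9.3,[0,0,0],0]]'

```text
time: 12.5
tcp_pos: [0.5985, -0.0472, 0.0275]
tcp_rot: [-2.091, -2.343, -0.0]
contact_force: [-0.1, 0.5, -0.3]
gripper_width: 0.0793
grasp_force: 0.0
```

Emit:
apply_moves --moves '[[9.3,[0,0,-1.0],0],[9.3,[0,0,-2.0],0],[9.3,[0,0,-4],0],[9.3,[0,0,-4],0],[9.3,[0,0,-4],0],[9.3,[0,0,-4],0],[9.3,[0,0,-4],0],[9.3,[0,0,-1],0]]'

```text
time: 13.17
tcp_pos: [0.6005, -0.0483, 0.2743]
tcp_rot: [2.09, 2.34, 0.009]
contact_force: [0.9, -0.6, 0.8]
gripper_width: 0.0926
grasp_force: 0.0
```

Run:
```python
from h import *
s,d=wrist();t=cams.snapshot("top"); np.savez("w6.npz",s=s,d=d,t=t)
b=cv2.resize(t["pixels"][140:215,310:430,::-1],(480,300),interpolation=2); a=cv2.resize(d["pixels"][:,:,::-1],(480,300))
cv2.imwrite("pics/w6.png",np.vstack([a,b]))
delta([.6182,-.2219,.235],.115)
h=cv2.cvtColor(d["pixels"],cv2.COLOR_RGB2HSV)
try: rect(s,d,(h[...,1]<50)&(h[...,2]>90),.03,(280,120,420,260))
except Exception as e: print(e)
```

```text
shift cm [-17.54  -0.16   3.55] turn -0.0009574462469634781 | tcp [ 0.5997 -0.0475  0.2708] yaw 0.114 q7 0.43 w 0.0927 F [ 0.3  0.2 -0.8] t 13.2667
rect [600.6 -65.1] [ 43.7 130.2] 6.62 box px-mm [[571.0, -3.0], [586.0, -132.0], [630.0, -127.0], [615.0, 2.0]]
```

View pics/w6.png

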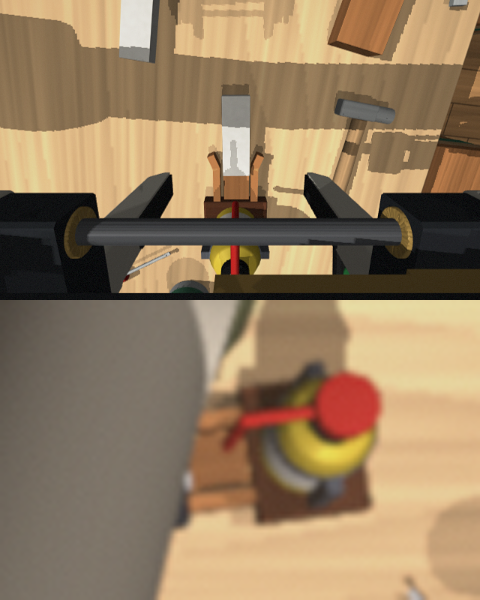

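The rail is home: its lap end is at about (0.614,-0.179), at the stop, with the spout over the brown lap. Now I'll move above the cap with the fingers closed.

Run:
```python
from h import *
delta([.619,-.224,.215],.115)
```

```text
shift cm [-17.76  -0.12   5.55] turn -0.0009574462469634781 | tcp [ 0.5997 -0.0475  0.2708] yaw 0.114 q7 0.43 w 0.0927 F [ 0.3  0.2 -0.8] t 13.2667
```

Emit:
apply_moves --moves '[[0,[-2.95,-0.01,0],0],[0,[-2.95,-0.01,0],0],[0,[-2.95,-0.01,0],0],[0,[-2.95,-0.01,0],0],[0,[-2.95,-0.01,0],0],[0,[-2.95,-0.01,0],0],[0,[0,0,0],0],[0,[0,0,0],0]]'

```text
time: 13.93
tcp_pos: [0.617, -0.225, 0.2657]
tcp_rot: [-2.093, -2.338, 0.002]
contact_force: [-0.4, -0.0, -0.5]
gripper_width: 0.0445
grasp_force: 0.0
```

Run:
```python
from h import *
delta([.619,-.224,.215],.115)
```

```text
shift cm [0.07 0.22 5.07] turn -0.004601870093727811 | tcp [ 0.617  -0.225   0.2657] yaw 0.11 q7 0.71 w 0.0445 F [-0.4 -0.  -0.5] t 13.9333
```

Emit:
apply_moves --moves '[[0,[0.05,0.15,0],0],[0,[0,0,0],0],[0,[0,0,1.5],0],[0,[0,0,1.5],0],[0,[0,0,1.5],0],[0,[0,0,0.4],0],[0,[0,0,0],0],[0,[0,0,0],0]]'

```text
time: 14.6
tcp_pos: [0.6199, -0.2217, 0.2185]
tcp_rot: [-2.089, -2.344, -0.001]
contact_force: [0.5, 0.6, 0.3]
gripper_width: 0.0005
grasp_force: 0.0
```

Run:
```python
from h import *
delta([.619,-.224,.194],.115)
```

```text
shift cm [-0.22 -0.11  2.45] turn 5.015404011454727e-05 | tcp [ 0.6199 -0.2217  0.2185] yaw 0.115 q7 0.73 w 0.0005 F [0.5 0.6 0.3] t 14.6
```

Clear of the cap. Pressing now.

Emit:
apply_moves --moves '[[0,[-0.2,-0.1,0.5],0],[0,[0,0,0.4],0],[0,[0,0,0.4],0],[0,[0,0,0.4],0],[0,[0,0,0.4],0],[0,[0,0,0.3],0],[0,[0,0,0.1],0],[0,[0,0,0],0]]'

```text
time: 15.27
tcp_pos: [0.6191, -0.2249, 0.1952]
tcp_rot: [-2.092, -2.344, -0.003]
contact_force: [-4.4, 2.3, 19.1]
gripper_width: 0.0001
grasp_force: 9.7
```

Emit:
apply_moves --moves '[[0,[0,0,0.1],0],[0,[0,0,0],0],[0,[0,0,0],0],[0,[0,0,0],0],[0,[0,0,0],0],[0,[0,0,0],0],[0,[0,0,0],0],[0,[0,0,0],0]]'

```text
time: 15.93
tcp_pos: [0.6192, -0.225, 0.1952]
tcp_rot: [2.092, 2.344, 0.004]
contact_force: [-6.4, 3.1, 27.8]
gripper_width: 0.0004
grasp_force: 13.6
```

Emit:
apply_moves --moves '[[0,[0,0,-0.4],0],[0,[0,0,-0.6],0],[0,[0,0,-0.8],0],[0,[0,0,-1],0],[0,[0,0,-1.5],0],[0,[0,0,-2],0],[0,[0,0,-2],0],[0,[0,0,0],0]]'

```text
time: 16.6
tcp_pos: [0.6201, -0.2255, 0.2791]
tcp_rot: [2.09, 2.342, 0.004]
contact_force: [0.1, -0.5, 0.5]
gripper_width: 0.0003
grasp_force: 0.0
```

Run:
```python
from h import *
delta([.5983,-.0465,.2],.115)
```

```text
shift cm [18.04 -0.17  7.9 ] turn -0.0012961963383275599 | tcp [ 0.6201 -0.2255  0.2791] yaw 0.114 q7 0.7 w 0.0003 F [ 0.1 -0.5  0.5] t 16.6
```

Emit:
apply_moves --moves '[[9.3,[3,-0.03,0],0],[9.3,[3,-0.03,0],0],[9.3,[3,-0.03,0],0],[9.3,[3,-0.03,0],0],[9.3,[3,-0.03,0],0],[9.3,[3.0,-0.03,0],0],[9.3,[0,0,2],0],[9.3,[0,0,3],0]]'

```text
time: 17.27
tcp_pos: [0.5979, -0.0432, 0.2269]
tcp_rot: [2.086, 2.348, 0.007]
contact_force: [0.6, -0.3, -1.9]
gripper_width: 0.0492
grasp_force: 0.0
```

Emit:
apply_moves --moves '[[9.3,[0,0,3],0],[9.3,[0,0,3],0],[9.3,[0,0,3],0],[9.3,[0,0,2],0],[9.3,[0,0,2],0],[9.3,[0,0,1],0],[9.3,[0,0,0],0],[9.3,[0,0,0],0]]'

```text
time: 17.93
tcp_pos: [0.5964, -0.046, 0.0855]
tcp_rot: [-2.09, -2.342, 0.0]
contact_force: [0.6, -0.7, 0.2]
gripper_width: 0.0928
grasp_force: 0.0
```

Run:
```python
from h import *
delta([.5983,-.0465,.026],.115)
s,d=wrist(); h=cv2.cvtColor(d["pixels"],cv2.COLOR_RGB2HSV)
rect(s,d,(h[...,1]<50)&(h[...,2]>90),.03,(250,60,390,330))
```

```text
shift cm [-0.08  0.19  5.95] turn -0.0013278814078441226 | tcp [ 0.5964 -0.046   0.0855] yaw 0.114 q7 0.58 w 0.0928 F [ 0.6 -0.7  0.2] t 17.9333
rect [598.6 -46.9] [43.7 92.9] 6.57 box px-mm [[572.0, -3.0], [582.0, -96.0], [626.0, -91.0], [615.0, 2.0]]
```

Emit:
apply_moves --moves '[[9.3,[0,0.19,2],0],[9.3,[0,0,2],0],[9.3,[0,0,1.5],0],[9.3,[0,0,0.4],0],[9.3,[0,0,0],0],[3.5,[0,0,0],0],[3.5,[0,0,0],0],[3.5,[0,0,0],0]]'

```text
time: 18.65
tcp_pos: [0.599, -0.0455, 0.0277]
tcp_rot: [-2.091, -2.344, -0.002]
contact_force: [0.7, -0.1, 0.6]
gripper_width: 0.0772
grasp_force: 0.0
```

Emit:
apply_moves --moves '[[3.5,[0,0,0],0],[3.5,[0,0,0],0],[3.5,[0,0,0],0],[3.5,[0,0,0],0],[3.5,[1,0,0],0],[3.5,[2,0,0],0],[3.5,[2,0,0],0],[3.5,[2,0,0],0]]'

```text
time: 19.32
tcp_pos: [0.5904, 0.0246, 0.0267]
tcp_rot: [-2.092, -2.343, -0.001]
contact_force: [0.2, -1.8, 1.8]
gripper_width: 0.0438
grasp_force: 30.0
```

Emit:
apply_moves --moves '[[3.5,[2,0,0],0],[3.5,[2,0,0],0],[3.5,[1.0,0,-0.5],0],[3.5,[0,0,-1.5],0],[3.5,[0,0,-1],0],[3.5,[0,0,0],0],[3.5,[0,0,0],0],[3.5,[0,0,0],0]]'

```text
time: 19.98
tcp_pos: [0.5846, 0.0733, 0.0566]
tcp_rot: [-2.091, -2.343, -0.001]
contact_force: [0.9, -0.2, -1.6]
gripper_width: 0.0438
grasp_force: 30.0
```

Run:
```python
from h import *
o=np.array([.634,.376]);u=np.array([.049,.9988])
p=o-u*.165  # grip (rail +43) with plain end 120mm from stop
print(p); delta([*p,.055],-.049)
```

```text
[0.625915 0.211198]
shift cm [13.24  5.66  0.17] turn 0.1623006743475055 | tcp [0.5846 0.0733 0.0566] yaw 0.113 q7 0.46 w 0.0438 F [ 0.9 -0.2 -1.6] t 19.9833
```

Emit:
apply_moves --moves '[[3.5,[2.65,1.13,0],0],[3.5,[2.65,1.13,0],0],[3.5,[2.65,1.13,0],0],[3.5,[2.65,1.13,0],0],[3.5,[2.65,1.13,0],0],[3.5,[0,0,0],0.08],[3.5,[0,0,0],0.08],[3.5,[0,0,0],0]]'

```text
time: 20.65
tcp_pos: [0.6254, 0.212, 0.0557]
tcp_rot: [-2.274, -2.165, 0.002]
contact_force: [0.5, -1.4, -1.2]
gripper_width: 0.0442
grasp_force: 30.0
```

Emit:
apply_moves --moves '[[3.5,[0,0,0],0],[3.5,[0,0,0],0],[3.5,[0,0,0],0],[3.5,[0,0,0],0],[3.5,[0,0,0],0],[3.5,[0,0,0],0],[3.5,[0,0,0],0],[3.5,[0,0,0],0]]'

```text
time: 21.32
tcp_pos: [0.6258, 0.2118, 0.0569]
tcp_rot: [-2.271, -2.169, -0.001]
contact_force: [0.3, 0.2, -1.4]
gripper_width: 0.0437
grasp_force: 30.0
```

Run:
```python
from h import *
o=np.array([.634,.376]);u=np.array([.049,.9988])
p=o-u*.165
delta([*p,.028],-.049)
s,d=wrist(); np.savez("w7.npz",s=s,d=d)
cv2.imwrite("pics/w7.png",d["pixels"][:,:,::-1])
```

```text
shift cm [-0.06  0.02  2.89] turn 0.0031410108962597327 | tcp [0.6258 0.2118 0.0569] yaw -0.046 q7 0.13 w 0.0437 F [ 0.3  0.2 -1.4] t 21.3167
```

View pics/w7.png

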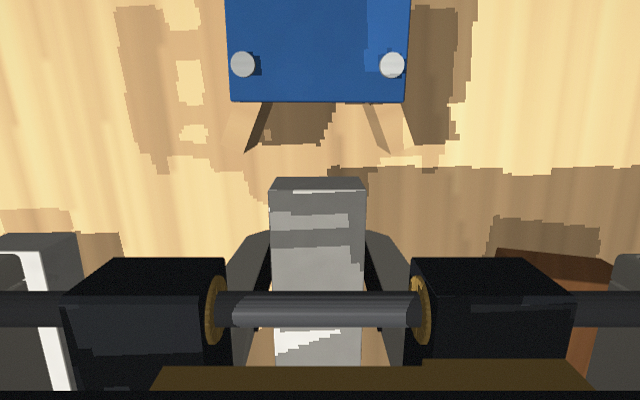

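The bridge's front edge (230–405, row 102) and the rail's plain end (270–365, row 185) share the midline at column 317.5, so they are aligned. Lower and insert.

Emit:
apply_moves --moves '[[3.5,[0,0,1.5],0.012],[3.5,[0,0,1.0],0],[3.5,[0,0,0.4],0],[3.5,[0,0,0],0],[3.5,[1,0,0],0],[3.5,[1,0,0],0],[3.5,[1,0,0],0],[3.5,[0.5,0,0],0]]'

```text
time: 22.03
tcp_pos: [0.6274, 0.2498, 0.0273]
tcp_rot: [-2.28, -2.157, -0.001]
contact_force: [0.7, 0.4, -0.7]
gripper_width: 0.0442
grasp_force: 30.0
```

Emit:
apply_moves --moves '[[3.5,[0,0,0],0],[3.5,[0,0,0],0],[3.5,[0,0,0],0],[9.3,[0,0,0],0],[9.3,[0,0,0],0],[9.3,[0,0,0],0],[9.3,[0,0,0],0],[9.3,[0,0,0],0]]'

```text
time: 22.7
tcp_pos: [0.6279, 0.2466, 0.028]
tcp_rot: [-2.284, -2.155, -0.001]
contact_force: [0.1, 0.6, 0.1]
gripper_width: 0.0723
grasp_force: 0.0
```

Emit:
apply_moves --moves '[[9.3,[0,0,0],0],[9.3,[-2.2,0,0],0],[9.3,[-2.2,0,0],0],[9.3,[-2.2,0,0],0],[9.3,[-2.1,0,0],0],[9.3,[0,0,0.4],0],[9.3,[0,0,0],0],[3.5,[0,0,0],0]]'

```text
time: 23.37
tcp_pos: [0.6227, 0.1606, 0.0236]
tcp_rot: [-2.283, -2.155, -0.001]
contact_force: [0.3, 1.0, 0.0]
gripper_width: 0.0899
grasp_force: 0.0
```

Emit:
apply_moves --moves '[[3.5,[0,0,0],0],[3.5,[0,0,0],0],[3.5,[0,0,0],0],[3.5,[0,0,0],0],[3.5,[0,0,0],0],[3.5,[0,0,0],0],[3.5,[0,0,0],0],[3.5,[0,0,0],0]]'

```text
time: 24.03
tcp_pos: [0.6228, 0.16, 0.0238]
tcp_rot: [-2.284, -2.155, -0.001]
contact_force: [-0.4, 1.2, 0.3]
gripper_width: 0.044
grasp_force: 30.0
```

Run:
```python
from h import *
s,d=wrist(); h=cv2.cvtColor(d["pixels"],cv2.COLOR_RGB2HSV); np.savez("w8.npz",s=s,d=d)
cv2.imwrite("pics/w8.png",d["pixels"][:,:,::-1])
o=np.array([.634,.376]);u=np.array([.055,.9985])
delta([*(o-u*.132),.022],-.055)
```

```text
shift cm [ 8.43 -0.09  0.19] turn -0.002996942664927449 | tcp [0.6228 0.16   0.0238] yaw -0.058 q7 0.23 w 0.0438 F [-0.1  0.3  0.5] t 24.0833
```

View pics/w8.png

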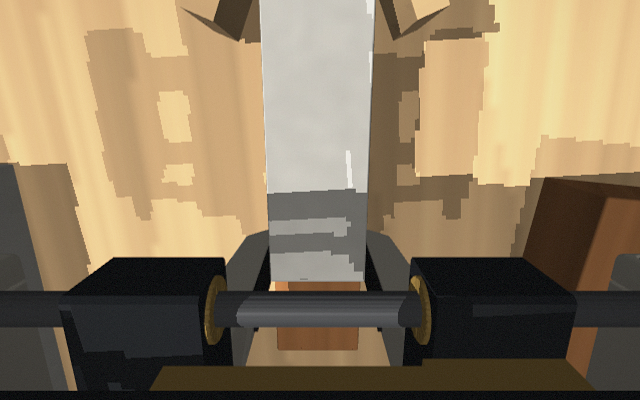

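The rail sits in the jig mouth, between the flares at about (215,20) and (415,20). It is gripped at the step, with the brown lap facing up. Slide home.

Emit:
apply_moves --moves '[[3.5,[1,-0.02,0],0],[3.5,[1.2,-0.02,0],0],[3.5,[1.2,-0.02,0],0],[3.5,[1.2,-0.02,0],0],[3.5,[1.2,0,0],0],[3.5,[1,0,0],0],[3.5,[0.7,0,0],0],[3.5,[0,0,0],0]]'

```text
time: 24.75
tcp_pos: [0.6262, 0.2376, 0.0238]
tcp_rot: [-2.28, -2.158, -0.002]
contact_force: [0.0, 2.5, 1.0]
gripper_width: 0.0436
grasp_force: 30.0
```

Emit:
apply_moves --moves '[[3.5,[0.2,0,0],0],[3.5,[0.2,0,0],0],[3.5,[0.1,0,0],0],[3.5,[0.1,0,0],0],[3.5,[0,0,0],0],[3.5,[0,0,0],0],[3.5,[0,0,0],0],[3.5,[0,0,0],0]]'

```text
time: 25.42
tcp_pos: [0.6267, 0.2407, 0.0238]
tcp_rot: [-2.284, -2.155, -0.0]
contact_force: [0.2, 0.0, 0.0]
gripper_width: 0.0438
grasp_force: 30.0
```

Emit:
apply_moves --moves '[[3.5,[0.2,0,0],0],[3.5,[0.2,0,0],0],[3.5,[0.1,0,0],0],[3.5,[0.1,0,0],0],[3.5,[0,0,0],0],[3.5,[0,0,0],0],[3.5,[0,0,0],0],[3.5,[0,0,0],0]]'

```text
time: 26.08
tcp_pos: [0.6269, 0.2468, 0.0238]
tcp_rot: [-2.284, -2.155, -0.0]
contact_force: [0.9, 0.0, 0.3]
gripper_width: 0.044
grasp_force: 30.0
```

Emit:
apply_moves --moves '[[3.5,[0.1,0,0],0],[3.5,[0.1,0,0],0],[3.5,[0.1,0,0],0],[3.5,[0.1,0,0],0],[3.5,[0,0,0],0],[3.5,[0,0,0],0],[3.5,[0,0,0],0],[3.5,[0,0,0],0]]'

```text
time: 26.75
tcp_pos: [0.6272, 0.2508, 0.0238]
tcp_rot: [-2.284, -2.155, -0.0]
contact_force: [-0.6, 0.3, -2.0]
gripper_width: 0.0439
grasp_force: 30.0
```

Run:
```python
from h import *
z=np.load("w8.npz",allow_pickle=True); s=z["s"].item(); d=z["d"].item()
M=R.from_rotvec(s["tcp_rot"]).as_matrix()
for uv,zz in (((318,281),.03),((318,350),.015)): print(((ray(d,[uv],zz,s)[0]-s["tcp_pos"])@M*1000).round(1))
```

```text
[-6.5  0.4 -6.2]
[-56.8   0.4   8.7]
```

Emit:
apply_moves --moves '[[3.5,[0.1,0,0],0],[3.5,[0.1,0,0],0],[3.5,[0.1,0,0],0],[3.5,[0.1,0,0],0],[3.5,[0,0,0],0],[3.5,[0,0,0],0],[3.5,[0,0,0],0],[3.5,[0,0,0],0]]'

```text
time: 27.42
tcp_pos: [0.6273, 0.2519, 0.0239]
tcp_rot: [2.286, 2.154, -0.004]
contact_force: [-1.3, -7.8, 1.0]
gripper_width: 0.0438
grasp_force: 34.2
```

Emit:
apply_moves --moves '[[3.5,[0.15,0,0],0],[3.5,[0,0,0],0],[3.5,[0,0,0],0],[3.5,[-0.3,0,0],0],[3.5,[0,0,0],0],[9.3,[0,0,0],0],[9.3,[0,0,0],0],[9.3,[0,0,0],0]]'

```text
time: 28.08
tcp_pos: [0.6297, 0.2516, 0.0245]
tcp_rot: [2.284, 2.153, 0.004]
contact_force: [4.3, -7.5, -0.1]
gripper_width: 0.0593
grasp_force: 3.1
```

Emit:
apply_moves --moves '[[9.3,[0,0,0],0],[9.3,[0,0,0],0],[9.3,[0,0,0],0],[9.3,[0,0,0],0],[9.3,[0,0,-1],0],[9.3,[0,0,-2],0],[9.3,[0,0,-4],0],[9.3,[0,0,-4],0]]'

```text
time: 28.75
tcp_pos: [0.6263, 0.2535, 0.1346]
tcp_rot: [-2.282, -2.154, 0.004]
contact_force: [1.2, 0.7, 0.3]
gripper_width: 0.0929
grasp_force: 0.0
```

Emit:
apply_moves --moves '[[9.3,[0,0,-4],0],[9.3,[0,0,-4],0],[9.3,[0,0,-4],0],[9.3,[0,0,0],0],[9.3,[0,0,0],0],[9.3,[0,0,0],0],[9.3,[0,0,0],0],[9.3,[0,0,0],0]]'

```text
time: 29.42
tcp_pos: [0.6267, 0.2531, 0.2525]
tcp_rot: [-2.283, -2.155, 0.003]
contact_force: [-0.0, -0.4, -0.3]
gripper_width: 0.0932
grasp_force: 0.0
```

Run:
```python
from h import *
s,d=wrist(); np.savez("w9.npz",s=s,d=d)
h=cv2.cvtColor(d["pixels"],cv2.COLOR_RGB2HSV)
P,r=rect(s,d,(h[...,0]>95)&(h[...,0]<130)&(h[...,1]>120),.052,(200,0,440,300))
P,r=rect(s,d,(h[...,1]<50)&(h[...,2]>90),.03,(280,150,360,300))
cv2.imwrite("pics/w9.png",d["pixels"][:,:,::-1])
delta([.6,.2,.3],0)
```

```text
rect [631.2 330.4] [89.5 75.9] 87.49 box px-mm [[591.0, 287.0], [667.0, 284.0], [671.0, 373.0], [595.0, 377.0]]
rect [627.8 261.9] [32.5 43.4] 86.72 box px-mm [[605.0, 247.0], [649.0, 244.0], [650.0, 277.0], [607.0, 279.0]]
shift cm [-5.45 -2.39 -4.74] turn -0.05795273008263235 | tcp [0.6269 0.253  0.2525] yaw -0.058 q7 -0.08 w 0.0924 F [ 0.2 -0.3  0.3] t 29.4667
```

View pics/w9.png

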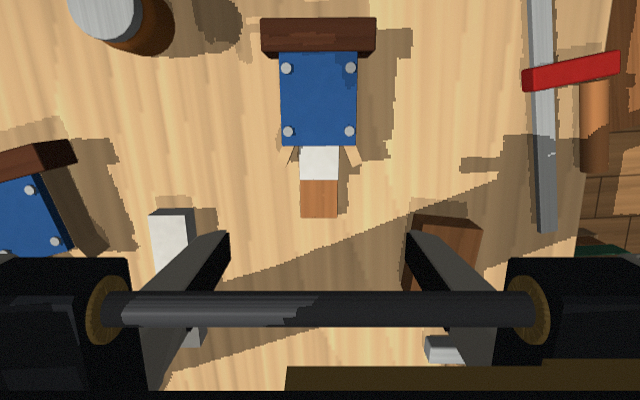

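The rail is under the bridge with its lap outside and face up. The step edge is at y≈0.2455, so the plain end is at about 0.375, against a stop at about 0.375. I'll check that it is seated by nudging the lap end with closed fingers.

Run:
```python
from h import *
delta([.6228,.165,.024],-.055)
```

```text
shift cm [-8.81  0.16 22.85] turn -0.0029527300826324154 | tcp [0.6269 0.253  0.2525] yaw -0.058 q7 -0.08 w 0.0924 F [ 0.2 -0.3  0.3] t 29.4667
```

Emit:
apply_moves --moves '[[0,[-3,0.08,0],0],[0,[-3,0.08,0],0],[0,[-2.8,0,0],0],[0,[0,0,3],0],[0,[0,0,3],0],[0,[0,0,3],0],[0,[0,0,3],0],[0,[0,0,3],0]]'

```text
time: 30.13
tcp_pos: [0.6234, 0.165, 0.1016]
tcp_rot: [-2.284, -2.154, 0.002]
contact_force: [1.2, -0.1, -0.5]
gripper_width: 0.0441
grasp_force: 0.0
```

Emit:
apply_moves --moves '[[0,[0,0,3],0],[0,[0,0,2.5],0],[0,[0,0,1.5],0],[0,[0,0,0.5],0],[0,[0,0,0],0],[0,[0.5,0,0],0],[0,[0.5,0,0],0],[0,[0,0,0],0]]'

```text
time: 30.8
tcp_pos: [0.625, 0.1774, 0.0298]
tcp_rot: [-2.282, -2.157, -0.004]
contact_force: [0.1, 0.1, -0.1]
gripper_width: 0.0001
grasp_force: 0.0
```

Emit:
apply_moves --moves '[[0,[0,0,0.4],0],[0,[0,0,0.2],0],[0,[0.3,0,0],0],[0,[0.2,0,0],0],[0,[0.2,0,0],0],[0,[0.2,0,0],0],[0,[0,0,0],0],[0,[0,0,0],0]]'

```text
time: 31.47
tcp_pos: [0.6249, 0.1845, 0.0228]
tcp_rot: [-2.283, -2.155, -0.0]
contact_force: [0.6, -0.4, 0.4]
gripper_width: 0.0004
grasp_force: 0.0
```

Emit:
apply_moves --moves '[[0,[0.1,0,0],0],[0,[0.1,0,0],0],[0,[0.1,0,0],0],[0,[0.1,0,0],0],[0,[0,0,0],0],[0,[0,0,0],0],[0,[0,0,0],0],[0,[0,0,0],0]]'

```text
time: 32.13
tcp_pos: [0.6251, 0.186, 0.0228]
tcp_rot: [2.287, 2.154, -0.002]
contact_force: [-1.2, -7.1, 2.2]
gripper_width: 0.0005
grasp_force: 3.2
```

Emit:
apply_moves --moves '[[0,[0.1,0,0],0],[0,[0.1,0,0],0],[0,[0,0,0],0],[0,[0,0,0],0],[0,[0,0,0],0],[0,[0,0,0],0],[0,[0,0,0],0],[0,[0,0,0],0]]'

```text
time: 32.8
tcp_pos: [0.6252, 0.1861, 0.0228]
tcp_rot: [2.287, 2.152, -0.004]
contact_force: [-2.0, -9.5, 1.8]
gripper_width: 0.0012
grasp_force: 5.5
```

Emit:
apply_moves --moves '[[0,[-0.5,0,0],0],[0,[-1,0,0],0],[0,[-1,0,0],0],[0,[0,0,-2],0],[0,[0,0,-4],0],[0,[0,0,-4],0],[0,[0,0,-4],0],[0,[0,0,-4],0]]'

```text
time: 33.47
tcp_pos: [0.6236, 0.1642, 0.2045]
tcp_rot: [-2.284, -2.154, 0.0]
contact_force: [0.9, 0.5, 0.3]
gripper_width: 0.0003
grasp_force: 0.0
```

Emit:
apply_moves --moves '[[0,[0,0,-4],0],[0,[0,0,0],0],[0,[0,0,0],0],[0,[0,0,0],0],[0,[0,0,0],0],[0,[0,0,0],0],[0,[0,0,0],0],[0,[0,0,0],0]]'

```text
time: 34.13
tcp_pos: [0.6238, 0.1649, 0.2418]
tcp_rot: [-2.284, -2.155, 0.002]
contact_force: [-0.8, 0.5, 0.1]
gripper_width: -0.0
grasp_force: 0.0
```

Run:
```python
from h import *
s,d=wrist()
h=cv2.cvtColor(d["pixels"],cv2.COLOR_RGB2HSV); w=(h[...,1]<50)&(h[...,2]>90)
cs,l=comps(w,200); print(cs)
for win in ((280,40,370,220),):
    rect(s,d,(h[...,0]>95)&(h[...,0]<130)&(h[...,1]>120),.052,(230,0,420,200)); rect(s,d,w,.03,win)
t=dict(cams.snapshot("top")); t0=np.load("top0.npz")["pixels"]
df=(np.abs(t["pixels"].astype(int)-t0).sum(2)>90)[80:340]; print([(a,c+[0,80]) for i,a,c in comps(df,25)[0]])
```

```text
[(1, np.int32(3774), array([563.9,  74.9])), (7, np.int32(1935), array([316.5,  75. ])), (11, np.int32(5842), array([158.9, 211.2]))]
rect [630.  306.5] [43.2 75.3] 86.62 box px-mm [[591.0, 287.0], [666.0, 283.0], [669.0, 326.0], [594.0, 330.0]]
rect [628.2 266.2] [41.8 43.6] 86.64 box px-mm [[605.0, 247.0], [649.0, 244.0], [651.0, 286.0], [608.0, 288.0]]
[(np.int32(687), array([212.1,  95.5])), (np.int32(8656), array([281.3, 167.1])), (np.int32(18648), array([146.3, 227.3])), (np.int32(209), array([226.9, 130. ])), (np.int32(832), array([282.5, 247. ])), (np.int32(27), array([360.6, 240.3])), (np.int32(192), array([ 67.2, 261.6])), (np.int32(283), array([347.8, 297. ])), (np.int32(151), array([ 88.7, 310.5])), (np.int32(274), array([294., 303.])), (np.int32(52), array([ 93.4, 289.8])), (np.int32(64), array([ 84.1, 298.2])), (np.int32(455), array([ 71. , 323.1])), (np.int32(478), array([ 42. , 318.4])), (np.int32(91), array([ 83. , 322.6])), (np.int32(35), array([ 92.9, 321.3]))]
```

The rail is hard against the stop: it took 9.5 N without moving, and its step edge hasn't shifted. The robot is clear, so I'll hand the job in.

```bash
python3 -c "
from bench import workorder
print(workorder.job_done())"
```

```text
the job is handed in; nothing more can be done
None
```

The lap went under the spout to the stop and the cap was pressed fully down once, then released (its rise was not checked in a picture). The rail now lies lap face up in the left-hand jig, home against its stop. The job was handed in at about 34 s, and no verdict was returned.

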